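# Find the balance point of a sprung enclosure lid and hold it just below

## Task

I have just re-tensioned the lid springs of the laser-beam enclosure and want to lock their collars with the lid near its balance. Take the lid by its thin tube handle with a light grip (the tube dents: no finger may press it with more than 25 N) and raise it slowly until it is a few degrees past its balance point and the springs want to carry it up, but do not let them throw it wide open; then ease it back and hold it still about five degrees below the balance point. Finish while you are still holding it there, and leave the loose things around it alone.

Things in the scene. Friction and masses are not known exactly. Their poses are not given: they have to be found in the camera images.
- enclosure: the fixed beam enclosure on the optical table: a box 240 mm deep (its x) x 300 mm wide (its y) x 130 mm high, bright aluminium corner posts and rails with black panels; optics inside. Origin: centre of its underside, on the table; z up; its x axis points from the handle side (front, towards the robot) to the hinge side (rear)
- lid (a joint): angle of the lid (rad): 0 shut, growing as its front edge rises; stop at 1.6. Grey sheet-aluminium lid, 247 x 314 mm, 0.95 kg, hinged along the rear top edge, coil springs on the hinge rod. BALANCE POINT at 0.75 rad (43 degrees): below it the lid sinks shut, above it the springs carry it up to the stop. Force out of balance at the handle: 1.3 N shut, 0.35 N at 0.1 rad from balance, 4 N at the stop
- lid_hinge (a point): point on the lid's hinge axis at mid width, 130 mm behind the enclosure's centre (its +x) and 134 mm above the table; the axis runs along the enclosure's y
- lid_handle (a point): the centre of the handle's grip bar, on the lid. Handle: bow of aluminium tube on top of the lid near its front edge; straight round bar, 12 mm diameter, 120 mm long, parallel to the hinge axis, centre line 46 mm above the lid's top face, a leg at each end, free space under it. Lid shut: 218 mm in front of the hinge axis, 47 mm above it, 181 mm above the table. Frame turns with the lid, y along the bar; the bar can turn between the fingers
- bottle_mid (a point): bystander: white solvent dispenser bottle with a steel top and a small upright steel flap, 68 mm in diameter, 161 mm high over the flap, loose; this point 61 mm above its underside
- lens_cell_mid (a point): bystander: lens in a round black and white cell, 76 mm in diameter, 66 mm high, loose; this point half-way up
- dish_mid (a point): bystander: round steel dish, 100 mm in diameter, 30 mm high, loose; this point half-way up
- brush_grip (a point): bystander: white-handled cleaning brush, 160 mm long, lying, loose; this point on its handle

How it is judged (in metres and radians):
On the way:
1. the lid is held by its handle in the fingers at least 2 degrees past its balance point (above 0.785 rad) (value of joint lid above 0.785 rad and contact force between the fingers and handle_bar above 0.1 N), for 0.2 s.
At the end, for the whole second after the job is handed in: The lid is held by its handle in the fingers, still, 1 to 10 degrees below its balance point (0.57 to 0.73 rad); no loose thing props it, and none of them has been moved more than 30 mm (value of joint lid between 0.57 and 0.73 rad and velocity of joint lid between -0.06 and 0.06 rad/s and contact force between the fingers and handle_bar above 0.1 N and contact force between lid and bottle below 0.1 N and contact force between lid and lens_cell below 0.1 N and contact force between lid and dish below 0.1 N and contact force between lid and brush below 0.1 N and distance of each of bottle_mid, lens_cell_mid, dish_mid, brush_grip from where it was at the start of the episode below 0.03 m); the arm keeps its last pose, push and grip.
It fails at once if the lid is let fly open (more than 20 degrees past balance, 1.10 rad) (value of joint lid above 1.1 rad).
It fails at once if the lid is swung or dropped fast (over 1.5 rad/s) (velocity of joint lid above 1.5 rad/s or velocity of joint lid below -1.5 rad/s).
It fails at once if the lid or its handle is gripped or pressed too hard (25 N a finger, 50 N for both together, with 5 N to spare) (contact force between the fingers and lid above 55 N).
It fails at once if a bystander is pushed away (distance of any of bottle_mid, lens_cell_mid, dish_mid, brush_grip from where it was at the start of the episode above 0.03 m).
It also fails if it takes over 45 s, if anything falls off the work surface, if the arm or the gripper's body presses on something with over 40 N, if the wrist force passes 120 N, or if a joint passes its speed limit or range.

## Robot

A 6-joint arm with a two-finger parallel gripper is mounted at the origin on the work surface. World frame = base frame: x ahead of the robot, y to its left, z up, the work surface at z = 0. Lengths are in mm, angles in rad, forces in N, time in s.
With the tool pointing down it reaches from about 300 to 775 mm from the base axis. Payload 14.6 kg.
Tool frame: the origin (TCP) lies midway between the tips of the shut fingers; the grasp point (between the pads) lies 19 mm behind it (manip.grip_depth is the distance from the TCP to the grasp point, in mm); x points along the fingers, y is the direction in which the jaws open and shut, and the axes are right-handed (so a half turn about x gives the same grasp; the last joint's range is limited). The gripper opens to 94 mm and grips with 3 to 60 N. Pads are 16 mm wide; open, the fingers measure 119 mm over their backs; the gripper's body (75 mm by 177 mm) begins 78 mm behind the grasp point.
Start: joints at [-1.377, 0.3, 1.521, -0, 1.321, -0.067], TCP at [141.813, -531.393, 205.446] pointing down, gripper open.
Joint ranges: [-3.03, 3.03], [-0.79, 2.21], [0.23, 2.52], [-1.04, 4.18], [0, 3.07], [-2.55, 2.55]. Speed limits (rad/s): [2.22, 2.22, 2.57, 3.14, 3.14, 3.14].

## Interface

Orientations are given as [roll, pitch, yaw] about the fixed x, y, z axes, in that order (R = Rz(yaw) Ry(pitch) Rx(roll)).
In Python, from cell import readout, cams, ticket, manip gives the robot as it stands. The module is installed in compiled form; this text tells all that it offers.
- The arm moves only by the tool apply_moves, never from a script. Its argument "plan" is one flat list of numbers, 7 for each row, row after row: the turn, a rotation vector about the tool's x, y, z in rad, then the shift along the tool's x, y, z in m, then the opening in per cent of the stroke, from 0 (shut) to 100 (fully open). In form: [wx, wy, wz, x, y, z, fingers, wx, wy, wz, x, y, z, fingers, ...]. A call has 1 to 5 rows; each row shifts and turns the commanded pose from where the row before left it, along the tool's axes as they then stand; what a row does not reach is not made up. A row lasts 1/8 s, in which the tool goes at most 62.5 mm and 10.7 degrees, less where a joint would pass 70% of its speed; a pose out of reach is approached as far as the arm can. A call with a gripper value outside its range is refused whole. The fingers move at their own pace and stop on an object; "force" is the grip in N (left out, the last holds). Time passes only in rows, so rows that do not move let the fingers close. It gives the time, the measured TCP pose, the force and the opening at its end, in the units of the state.
- readout.read_state(): the state, without advancing time (a new reading comes with each control period).
- cams.camera(name): name is "scene" or "top" or "wrist"; returns a dict with "image" (480x640x3 uint8, red, green, blue), "fovy" (degrees; the focal length in pixels is half the picture's height over the tangent of half this angle, whatever the lens; pixels are square), "cx", "cy" (the principal point, pixels), "D" ([k1, k2, p1, p2, k3] as OpenCV has them; the pictures are not rectified), "position" and "orientation" of the camera in the world; the wrist camera has in their place "T_tool_cam" (4x4, takes a point from camera to tool coordinates, whose origin is the TCP and whose axes are the tool frame's). Camera axes: x right, y down, z forward; pixel columns grow to the right and rows downward; lengths in mm; the calibration is good to about 2 mm. A picture is of the moment at which its call begins: read the wrist's pose just before it. There is no depth.
- ticket.sign_off(): hands the job in, once; it reports no verdict.
The state is a dict: "clock": time; "joints": joint angles; "qd": joint speeds; "effort": joint torques, N m; "eef_pos": TCP position; "eef_rot": TCP orientation; "wrist_force": force on the tool from outside, world axes, zero at the start; "moment": the same for the moment, N m; "finger_gap": finger opening in mm.
Only numpy, scipy, OpenCV 4.12 (cv2) and the standard library are available. Lean on these libraries where they do the work, as an engineer would, in place of code of your own. Each camera call takes 0.05 s, during which the arm holds its last target.

## Working session

There is one attempt and no reset: what is moved stays moved. The work goes in short steps, Python scripts to look and compute and a tool call to move; the robot and the scene stay as the last step left them, time stands still between calls to the robot, and variables do not carry over. Pictures are saved under pics/ and viewed, and the job is handed in when it is done.

Besides the shell and the picture viewer there is one more tool, called after "Emit:" as a command line: name --argument value ..., lists and objects as JSON in quotes. apply_moves: Moves the arm, as the interface text tells. Its arguments: {"type":"object","properties":{"plan":{"type":"array","items":{"type":"number"}},"force":{"type":"number"}},"required":["plan"]}

```bash
mkdir -p pics; python3 - <<'E'
from cell import readout,cams,manip
import cv2
print(readout.read_state(), manip.grip_depth)
for n in ["scene","top","wrist"]:
    c=cams.camera(n); cv2.imwrite(f"pics/{n}0.png",c["image"][:,:,::-1])
    print(n,{k:v for k,v in c.items() if k!="image"})
E
```

```text
{'clock': 0.0, 'joints': array([-1.37658382e+00,  3.00498944e-01,  1.52155929e+00,  1.24775488e-05,
        1.32068466e+00, -6.65910612e-02]), 'qd': array([-3.95646332e-04, -2.21681595e-03,  6.44277740e-04,  8.48666844e-04,
        1.14708316e-03, -1.43713444e-06]), 'effort': array([-3.45092318e-03, -5.31810522e+01, -3.52736306e+01,  7.06806011e-02,
        2.43765773e-02, -9.82852157e-05]), 'eef_pos': array([ 141.77807718, -531.15339506,  204.88027071]), 'eef_rot': array([-1.64789417,  1.56964603,  1.75449896]), 'wrist_force': array([ 0.30077745, -0.40057047, -0.14485824]), 'moment': array([-0.01577823,  0.03385098,  0.00490851]), 'finger_gap': 93.9478853817365} 18.8
scene {'fovy': 53.0733327782877, 'cx': 317.13781049273456, 'cy': 239.06686481739126, 'D': array([-0.05577775,  0.        ,  0.        ,  0.        ,  0.        ]), 'position': array([1282.52240428, -789.02284322,  878.01055782]), 'orientation': array([-2.15476278, -0.0167772 ,  0.6987763 ])}
top {'fovy': 45.311760344135116, 'cx': 322.74365583425305, 'cy': 245.53595328512526, 'D': array([-0.14556074,  0.        ,  0.        ,  0.        ,  0.        ]), 'position': array([ 457.64367288,   72.52450759, 1496.57355222]), 'orientation': array([-3.05744694, -0.00802329, -1.55888061])}
wrist {'fovy': 67.79553669161889, 'cx': 310.2870053563122, 'cy': 241.33622653233482, 'D': array([-0.07253229,  0.        ,  0.        ,  0.        ,  0.        ]), 'T_tool_cam': array([[ 8.93126943e-04, -2.34649814e-01,  9.72079558e-01,
        -1.80008193e+02],
       [ 9.99999572e-01,  4.45244957e-04, -8.11301819e-04,
        -2.19253419e-01],
       [-2.42441700e-04,  9.72079866e-01,  2.34650111e-01,
        -6.65283339e+01],
       [ 0.00000000e+00,  0.00000000e+00,  0.00000000e+00,
         1.00000000e+00]])}
```

View pics/scene0.png

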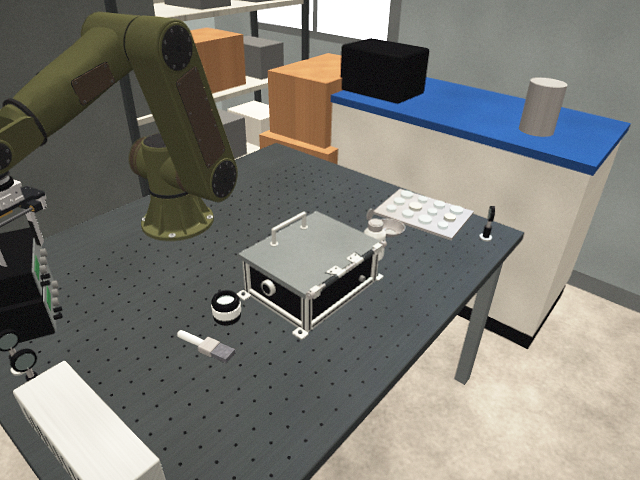

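View pics/top0.png

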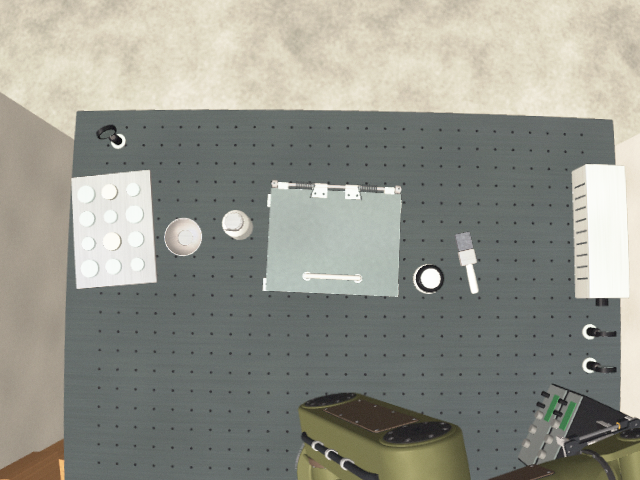

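The top view shows the lid at about (267..400, 187..297) and the handle bar from about (305,276) to (360,279). The bottle is at (237,224), the dish at (183,237), the lens cell at (429,278) and the brush at (467,262). I'll zoom in to get exact pixels.

```bash
python3 - <<'E'
import cv2
a=cv2.imread("pics/top0.png")[170:310,200:500]
a=cv2.resize(a[:,50:220],None,fx=4.5,fy=4.2,interpolation=cv2.INTER_CUBIC)
cv2.imwrite("pics/topz.png",a)
b=cv2.imread("pics/scene0.png")[190:340,200:400]
cv2.imwrite("pics/scz.png",cv2.resize(b,None,fx=4,fy=4,interpolation=cv2.INTER_CUBIC))
E
```

```text
(no output)
```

View pics/topz.png

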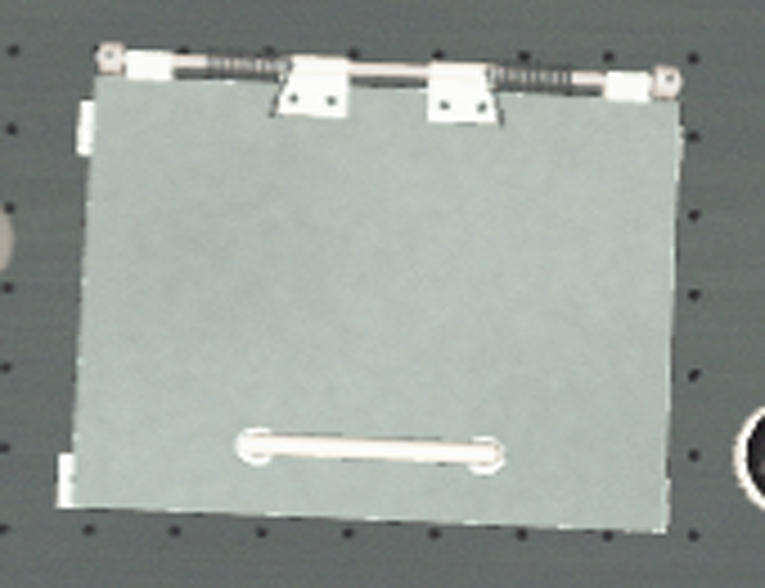

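View pics/scz.png

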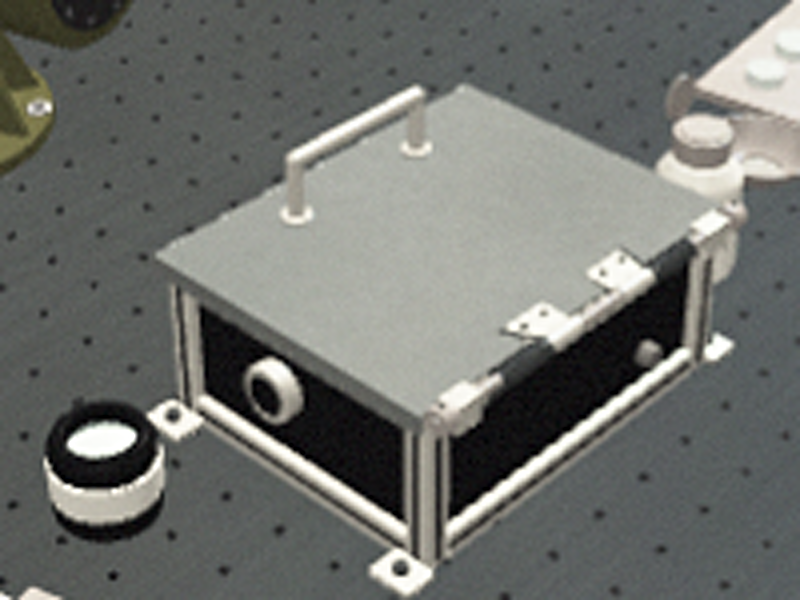

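```bash
cat > h.py <<'E'
import numpy as np, cv2, pickle
from scipy.spatial.transform import Rotation as R
CAM={"scene":(53.0733327782877,317.13781,239.066865,-0.05577775,[1282.52240428,-789.02284322,878.01055782],[-2.15476278,-0.0167772,0.6987763]),
"top":(45.311760344,322.743656,245.535953,-0.14556074,[457.64367288,72.52450759,1496.57355222],[-3.05744694,-0.00802329,-1.55888061])}
def ray(n,p):
    f,cx,cy,k,t,o=CAM[n]; F=240/np.tan(np.radians(f/2))
    K=np.array([[F,0,cx],[0,F,cy],[0,0,1]])
    q=cv2.undistortPoints(np.array([[p]],float),K,np.array([k,0,0,0,0]))[0,0]
    d=R.from_euler('xyz',o).as_matrix()@[q[0],q[1],1]
    return np.array(t),d/np.linalg.norm(d)
def atz(n,p,z):
    t,d=ray(n,p); return t+d*(z-t[2])/d[2]
def proj(n,X):
    f,cx,cy,k,t,o=CAM[n]; F=240/np.tan(np.radians(f/2))
    K=np.array([[F,0,cx],[0,F,cy],[0,0,1]]); M=R.from_euler('xyz',o).as_matrix().T
    return cv2.projectPoints(np.atleast_2d(X).astype(float),cv2.Rodrigues(M)[0],-M@np.array(t),K,np.array([k,0,0,0,0]))[0][:,0]
def tri(p,q):
    a,d=ray("top",p);b,e=ray("scene",q)
    s=np.linalg.lstsq(np.c_[d,-e],b-a,rcond=None)[0]
    return (a+d*s[0]+b+e*s[1])/2, np.linalg.norm(a+d*s[0]-b-e*s[1])
E
python3 - <<'E'
from h import *
T=lambda u,v:(250+(u+.5)/4.5-.5,170+(v+.5)/4.2-.5)
S=lambda u,v:(200+u/4-.4,190+v/4-.4)
np.set_printoptions(precision=1,suppress=True)
hl=atz("top",T(247,442),181);hr=atz("top",T(494,455),181)
print("handle",hl,hr,np.linalg.norm(hl-hr),(hl+hr)/2,np.arctan2(*(hl-hr)[[0,1]]))
c=[atz("top",T(*p),135) for p in [(97,78),(681,103),(667,531),(72,507)]]
print(c,[np.linalg.norm(c[i]-c[i-1]) for i in range(4)])
for p in [(110,58),(666,80)]: print("rod",atz("top",T(*p),134))
print(tri(T(254,442),S(418,94)),tri(T(487,455),S(294,158)))
for n,p,z in [("bottle",(237,222),150),("dish",(183,237),20),("lens",(429,278),66),("brush",(471,275),10)]: print(n,atz("top",p,z))
E
```

```text
handle [500.9 104.2 181. ] [495.3 -21.5 181. ] 125.8053276914329 [498.1  41.4 181. ] 0.044404522451287905
[array([709.2, 188.5, 135. ]), array([ 699.1, -123.7,  135. ]), array([ 454.7, -116.4,  135. ]), array([464.6, 196.8, 135. ])] [np.float64(244.76262715115823), np.float64(312.37098173660667), np.float64(244.4857669054144), np.float64(313.3683943942878)]
rod [721.1 181.8 134. ]
rod [ 712.5 -115.8  134. ]
(array([501.1, 100.8, 183.8]), np.float64(0.6513246214926223)) (array([495. , -18. , 183.5]), np.float64(0.6430805562481066))
bottle [624.6 266.4 150. ]
dish [600.  425.5  20. ]
lens [ 500.3 -204.4   66. ]
brush [ 510.7 -326.6   10. ]
```

```bash
cat >> h.py <<'E'
YAW=-0.032; HINGE=np.array([716.8,33.2,134.]); GD=18.8
ex=np.array([np.cos(YAW),np.sin(YAW),0]);ey=np.array([-np.sin(YAW),np.cos(YAW),0])
def tool(th,sgn=1):
    a=np.sin(th)*ex-np.cos(th)*np.array([0,0,1]); z=ey*sgn
    y=np.cross(z,a); return np.c_[a,y,z]
def bar(th): 
    return HINGE+(-218*np.cos(th)-47*np.sin(th))*ex*1 + np.array([0,0,1])*(-(-218)*np.sin(th)+47*np.cos(th))
def delta(Rt,pt,st):
    R0=R.from_euler('xyz',st["eef_rot"]).as_matrix()
    return R.from_matrix(R0.T@Rt).as_rotvec(), R0.T@(np.asarray(pt)-st["eef_pos"])
E
python3 - <<'E'
from h import *
from cell import readout
np.set_printoptions(precision=4,suppress=True)
st=readout.read_state();print(R.from_euler('xyz',st["eef_rot"]).as_matrix())
print(bar(0),bar(.82),bar(.65))
for s in (1,-1):
  print(s,tool(0,s),delta(tool(0,s),bar(0)+[0,0,80],st))
E
```

```text
[[-0.0002  0.2579 -0.9662]
 [ 0.0008 -0.9662 -0.2579]
 [-1.     -0.0008 -0.    ]]
[498.9116  40.1748 181.    ] [533.8057  39.0578 325.4542] [514.9134  39.6626 303.3466]
1 [[ 0.     -0.9995  0.032 ]
 [-0.      0.032   0.9995]
 [-1.     -0.      0.    ]] (array([1.8636, 0.0008, 0.0006]), array([ -55.5586, -459.9974, -492.4141]))
-1 [[ 0.      0.9995 -0.032 ]
 [-0.     -0.032  -0.9995]
 [-1.      0.     -0.    ]] (array([-1.2779, -0.0006,  0.0007]), array([ -55.5586, -459.9974, -492.4141]))
```

```bash
sed -i 's/-218\*np.cos(th)-47\*np.sin(th)/-218*np.cos(th)+47*np.sin(th)/' h.py; python3 - <<'E'
from h import *
from cell import readout
np.set_printoptions(precision=4,suppress=True)
print(bar(0),bar(.82),bar(.65))
st=readout.read_state();Rc=R.from_euler('xyz',st["eef_rot"])
d=(bar(0)+[0,0,80]-st["eef_pos"]); n=15
for i in range(n):
    print(Rc.as_matrix().T@d/n/1000); Rc=Rc*R.from_rotvec([-1.278/n,0,0])
E
```

```text
[498.9116  40.1748 181.    ] [602.4982  36.8589 325.4542] [571.7718  37.8425 303.3466]
[-0.0037 -0.0307 -0.0328]
[-0.0037 -0.0278 -0.0353]
[-0.0037 -0.0247 -0.0376]
[-0.0037 -0.0214 -0.0395]
[-0.0037 -0.0179 -0.0412]
[-0.0037 -0.0144 -0.0426]
[-0.0037 -0.0107 -0.0436]
[-0.0037 -0.0069 -0.0444]
[-0.0037 -0.0031 -0.0448]
[-0.0037  0.0007 -0.0449]
[-0.0037  0.0045 -0.0447]
[-0.0037  0.0083 -0.0441]
[-0.0037  0.012  -0.0433]
[-0.0037  0.0157 -0.0421]
[-0.0037  0.0192 -0.0406]
```

Emit:
apply_moves --plan '[-0.085,0,0,-0.01,-0.031,-0.033,100,-0.085,0,0,-0.01,-0.028,-0.035,100,-0.085,0,0,-0.01,-0.025,-0.038,100,-0.085,0,0,-0.01,-0.021,-0.04,100,-0.085,0,0,-0.01,-0.018,-0.041,100]'

```text
clock: 0.78
eef_pos: [261.8, -338.7, 255.7]
eef_rot: [-2.381, 1.571, 1.449]
wrist_force: [0.4, 0.4, 0.6]
finger_gap: 93.8
```

Emit:
apply_moves --plan '[-0.085,0,0,-0.005,-0.014,-0.043,100,-0.085,0,0,0,-0.011,-0.044,100,-0.085,0,0,0,-0.007,-0.044,100,-0.085,0,0,0,-0.003,-0.045,100,-0.085,0,0,0,0.001,-0.045,100]'

```text
clock: 1.4
eef_pos: [382.0, -148.2, 260.5]
eef_rot: [1.304, 1.571, -0.724]
wrist_force: [0.2, -0.0, 0.4]
finger_gap: 93.9
```

```bash
cat > g.py <<'E'
from h import *
from cell import readout,cams
import sys
np.set_printoptions(precision=4,suppress=True)
st=readout.read_state()
th=float(sys.argv[1]);dz=float(sys.argv[2])
pt=bar(th)+tool(th,-1)[:,0]*(GD-dz)
print(st["clock"],st["eef_pos"],st["joints"],st["wrist_force"],st["finger_gap"])
print(delta(tool(th,-1),pt,st))
E
python3 g.py 0 98
```

```text
1.4 [ 381.9708 -148.227   260.4685] [-0.4596 -0.0631  1.798  -0.      1.4066 -0.0023] [ 0.2113 -0.0282  0.3609] 93.93452238627108
(array([-0.4253,  0.0001, -0.0001]), array([   0.2634,   21.7491, -220.6749]))
```

Emit:
apply_moves --plan '[-0.085,0,0,0,0.0045,-0.0447,100,-0.085,0,0,0,0.0083,-0.0441,100,-0.085,0,0,0,0.012,-0.0433,100,-0.085,0,0,0,0.0157,-0.0421,100,-0.085,0,0,0,0.0192,-0.0406,100]'

```text
clock: 2.02
eef_pos: [501.5, 42.0, 260.3]
eef_rot: [-1.268, 1.571, -2.871]
wrist_force: [0.5, -0.1, 0.9]
finger_gap: 94.0
```

```bash
python3 g.py 0 98; python3 - <<'E'
from cell import cams
import cv2
for n in ["wrist","top"]:
    cv2.imwrite(f"pics/{n}1.png",cams.camera(n)["image"][:,:,::-1])
E
```

```text
2.025 [501.519   41.9684 260.328 ] [ 0.0107  0.1565  1.5688 -0.      1.4165  0.0428] [ 0.5224 -0.1299  0.9114] 94.00674368402167
(array([-0.0001,  0.0001,  0.0002]), array([ 0.1285, -2.5485,  1.8762]))
```

View pics/wrist1.png

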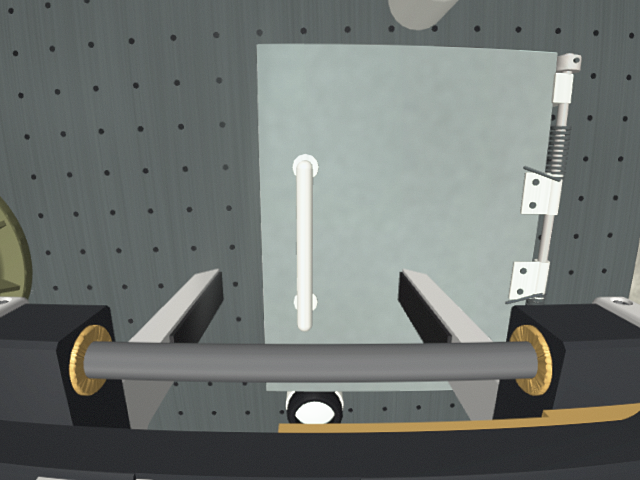

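The wrist view shows the bar from about (305,160) to (304,328), almost parallel to tool z and between the fingers.

```bash
python3 - <<'E'
from h import *
from cell import readout,cams
st=readout.read_state();c=cams.camera("wrist")
F=240/np.tan(np.radians(c["fovy"]/2));K=np.array([[F,0,c["cx"]],[0,F,c["cy"]],[0,0,1]])
R0=R.from_euler('xyz',st["eef_rot"]).as_matrix();T=c["T_tool_cam"]
for p,z in [((305,161),181),((304.2,325),181),((563,62),140),((544,265),134),((258,44),135),((267,390),135),((557,52),135)]:
    q=cv2.undistortPoints(np.array([[p]],float),K,c["D"])[0,0]
    o=R0@T[:3,3]+st["eef_pos"]; d=R0@T[:3,:3]@[q[0],q[1],1]
    print(p,(o+d*(z-o[2])/d[2]).round(1))
E
```

```text
(305, 161) [498.8 107.4 181. ]
(304.2, 325) [493.9 -19.3 181. ]
(563, 62) [710.5 183.  140. ]
(544, 265) [715.6   8.7 134. ]
(258, 44) [463.7 199.6 135. ]
(267, 390) [ 453.1 -112.3  135. ]
(557, 52) [708. 192. 135.]
```

```bash
sed -i 's/716.8,33.2/715.8,34.8/; s/YAW=-0.032/YAW=-0.033/' h.py; python3 g.py 0 0
```

```text
2.175 [501.1896  41.8262 259.7618] [0.0104 0.1567 1.5698 0.     1.4164 0.0428] [-0.6388 -0.0218 -0.7872] 94.05636298649816
(array([0.0006, 0.    , 0.0013]), array([97.5659, -3.1487, -0.0635]))
```

Emit:
apply_moves --plan '[0,0,0,0.025,-0.004,0,60,0,0,0,0.03,0,0,60,0,0,0,0.025,0,0,50,0,0,0,0.018,0,0,40,0,0,0,0,0,0,30]' --force 6

```text
clock: 2.8
eef_pos: [496.1, 39.9, 161.6]
eef_rot: [-1.484, 1.569, -3.091]
wrist_force: [-0.3, 0.2, 0.9]
finger_gap: 47.4
```

```bash
python3 g.py 0 0; python3 - <<'E'
from cell import cams
import cv2
for n in ["wrist","scene"]:
    cv2.imwrite(f"pics/{n}2.png",cams.camera(n)["image"][:,:,::-1])
E
```

```text
2.8 [496.1032  39.9225 161.6455] [ 0.0067  0.2275  1.7189 -0.0001  1.1975  0.0432] [-0.273   0.1867  0.8553] 47.3822065761912
(array([-0.0034,  0.0002,  0.0022]), array([-0.5588,  1.7376, -2.1349]))
```

View pics/wrist2.png

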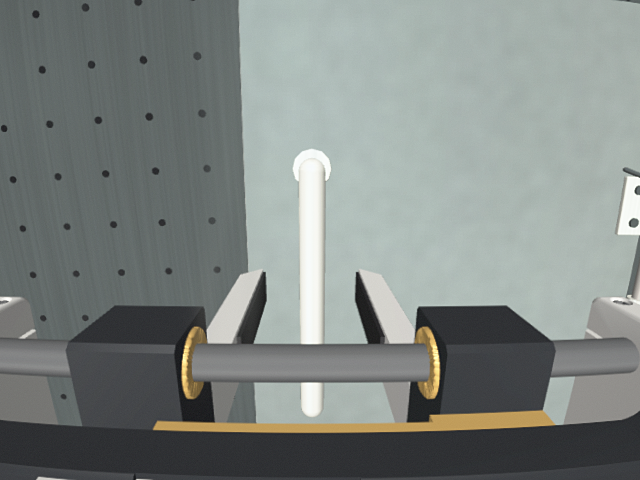

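View pics/scene2.png

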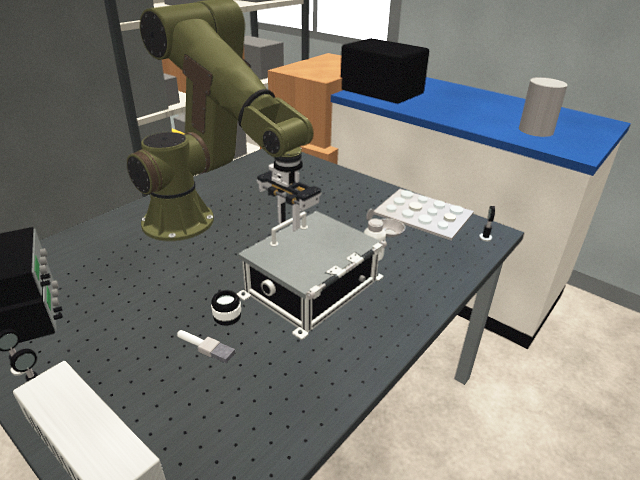

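The bar (column ~312) is centred between the fingers (~266 to 356, midpoint 311). I'll close lightly.

Emit:
apply_moves --plan '[0,0,0,0,0.0,0,20,0,0,0,0,0,0,10,0,0,0,0,0,0,5,0,0,0,0,0,0,5]' --force 6

```text
clock: 3.4
eef_pos: [496.8, 40.7, 162.6]
eef_rot: [-1.234, 1.571, -2.839]
wrist_force: [-1.5, -0.7, 1.9]
finger_gap: 11.6
```

Emit:
apply_moves --plan '[0,0,0,0,0,0,0,0,0,0,0,0,0,0]' --force 6

```text
clock: 3.65
eef_pos: [496.9, 40.7, 162.6]
eef_rot: [-1.495, 1.571, -3.101]
wrist_force: [-3.9, 0.1, 4.0]
finger_gap: 11.5
```

```bash
python3 - <<'E'
import numpy as np
f=lambda t:np.array([-(218*np.sin(t)+47*(np.cos(t)-1)),218*(1-np.cos(t))+47*np.sin(t)])
for i in range(1,35):
    t=i*.025; d=f(t)-f(t-.025); print(round(t,3),d.round(2),f(t).round(1), (f(t)*[-1,1]+[162.6,496.9]).round(1))
E
python3 g.py 0 0
```

```text
0.025 [-5.43  1.24] [-5.4  1.2] [168.  498.1]
0.05 [-5.4   1.38] [-10.8   2.6] [173.4 499.5]
0.075 [-5.37  1.51] [-16.2   4.1] [178.8 501. ]
0.1 [-5.33  1.65] [-21.5   5.8] [184.1 502.7]
0.125 [-5.28  1.78] [-26.8   7.6] [189.4 504.5]
0.15 [-5.24  1.91] [-32.    9.5] [194.6 506.4]
0.175 [-5.19  2.04] [-37.2  11.5] [199.8 508.4]
0.2 [-5.14  2.17] [-42.4  13.7] [205.  510.6]
0.225 [-5.08  2.3 ] [-47.5  16. ] [210.1 512.9]
0.25 [-5.02  2.42] [-52.5  18.4] [215.1 515.3]
0.275 [-4.96  2.55] [-57.4  21. ] [220.  517.9]
0.3 [-4.89  2.67] [-62.3  23.6] [224.9 520.5]
0.325 [-4.82  2.79] [-67.1  26.4] [229.7 523.3]
0.35 [-4.75  2.91] [-71.9  29.3] [234.5 526.2]
0.375 [-4.68  3.03] [-76.6  32.4] [239.2 529.3]
0.4 [-4.6   3.15] [-81.2  35.5] [243.8 532.4]
0.425 [-4.52  3.26] [-85.7  38.8] [248.3 535.7]
0.45 [-4.44  3.37] [-90.1  42.1] [252.7 539. ]
0.475 [-4.35  3.48] [-94.5  45.6] [257.1 542.5]
0.5 [-4.26  3.59] [-98.8  49.2] [261.4 546.1]
0.525 [-4.17  3.7 ] [-102.9   52.9] [265.5 549.8]
0.55 [-4.08  3.8 ] [-107.    56.7] [269.6 553.6]
0.575 [-3.98  3.9 ] [-111.    60.6] [273.6 557.5]
0.6 [-3.88  4.  ] [-114.9   64.6] [277.5 561.5]
0.625 [-3.78  4.09] [-118.7   68.7] [281.3 565.6]
0.65 [-3.68  4.19] [-122.3   72.9] [284.9 569.8]
0.675 [-3.57  4.28] [-125.9   77.2] [288.5 574.1]
0.7 [-3.47  4.37] [-129.4   81.5] [292.  578.4]
0.725 [-3.36  4.45] [-132.7   86. ] [295.3 582.9]
0.75 [-3.24  4.53] [-136.    90.5] [298.6 587.4]
0.775 [-3.13  4.61] [-139.1   95.1] [301.7 592. ]
0.8 [-3.01  4.69] [-142.1   99.8] [304.7 596.7]
0.825 [-2.89  4.76] [-145.   104.6] [307.6 601.5]
0.85 [-2.77  4.84] [-147.8  109.4] [310.4 606.3]
3.65 [496.8637  40.6947 162.5616] [ 0.0082  0.227   1.7171 -0.      1.1976  0.0432] [-3.9007  0.1483  4.0137] 11.498124263694947
(array([-0.002 ,  0.    ,  0.0002]), array([ 0.3614,  1.0091, -1.3341]))
```

Emit:
apply_moves --plan '[0,0,0,-0.0054,0.0012,0,0,0,0,0,-0.0054,0.0014,0,0,0,0,0,-0.0054,0.0015,0,0,0,0,0,-0.0053,0.0017,0,0,0,0,0,0,0,0,0]'

```text
clock: 4.28
eef_pos: [502.6, 40.5, 184.5]
eef_rot: [-1.512, 1.57, -3.117]
wrist_force: [-6.5, -0.3, 0.4]
finger_gap: 11.8
```

```bash
python3 - <<'E'
from cell import cams
import cv2
cv2.imwrite("pics/s3.png",cv2.resize(cams.camera("scene")["image"][130:330,200:420,::-1],None,fx=3,fy=3))
E
```

```text
(no output)
```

View pics/s3.png

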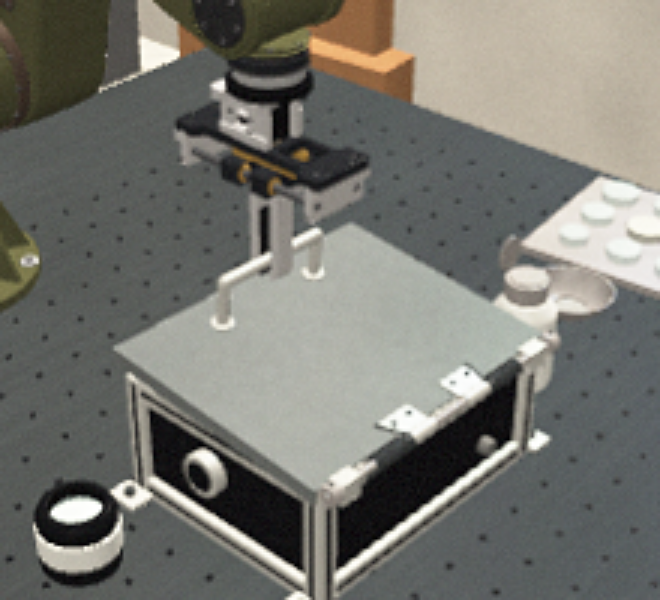

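The lid's front has lifted, so the grip holds. fx=-6.5 N means I'm pushing about 1 mm too far back, so I'll trim that as I go.

Emit:
apply_moves --plan '[0,0,0,-0.0053,0.0013,0,0,0,0,0,-0.0052,0.0014,0,0,0,0,0,-0.0052,0.0017,0,0,0,0,0,-0.0051,0.002,0,0]'

```text
clock: 4.82
eef_pos: [510.4, 40.2, 205.4]
eef_rot: [1.604, 1.568, -0.002]
wrist_force: [9.5, -1.0, -6.4]
finger_gap: 11.7
```

Emit:
apply_moves --plan '[0,0,0,0,0,0,0,0,0,0,0,0,0,0]'

```text
clock: 5.08
eef_pos: [510.3, 40.2, 205.3]
eef_rot: [1.612, 1.568, 0.006]
wrist_force: [7.9, -0.5, -5.9]
finger_gap: 11.7
```

Emit:
apply_moves --plan '[0,0,0,-0.0048,0.0027,0,0,0,0,0,-0.005,0.0026,0,0,0,0,0,-0.005,0.0026,0,0,0,0,0,-0.0049,0.0027,0,0]'

```text
clock: 5.58
eef_pos: [519.8, 39.9, 224.9]
eef_rot: [-1.415, 1.57, -3.02]
wrist_force: [-1.6, -0.9, -1.1]
finger_gap: 11.5
```

Emit:
apply_moves --plan '[0,0,0,0,0,0,0]'

```text
clock: 5.7
eef_pos: [519.8, 39.9, 224.9]
eef_rot: [1.718, 1.571, 0.113]
wrist_force: [-2.9, -0.6, -0.6]
finger_gap: 11.5
```

Emit:
apply_moves --plan '[0,0,0,-0.0048,0.0026,0,0,0,0,0,-0.0048,0.0029,0,0,0,0,0,-0.0047,0.003,0,0,0,0,0,-0.0046,0.003,0,0,0,0,0,0,0,0,0]'

```text
clock: 6.32
eef_pos: [531.3, 39.5, 244.0]
eef_rot: [1.644, 1.571, 0.039]
wrist_force: [-6.5, -0.7, 3.0]
finger_gap: 11.8
```

Emit:
apply_moves --plan '[0,0,0,-0.0046,0.0028,0,0,0,0,0,-0.0045,0.0032,0,0,0,0,0,-0.0044,0.0033,0,0,0,0,0,-0.0043,0.0034,0,0,0,0,0,0,0,0,0]'

```text
clock: 6.95
eef_pos: [544.2, 39.0, 261.5]
eef_rot: [1.637, 1.57, 0.031]
wrist_force: [-3.8, 1.1, 1.8]
finger_gap: 11.9
```

Emit:
apply_moves --plan '[0,0,0,-0.0042,0.0034,0,0,0,0,0,-0.0041,0.0036,0,0,0,0,0,-0.004,0.0038,0,0,0,0,0,-0.0039,0.0039,0,0,0,0,0,0,0,0,0]'

```text
clock: 7.58
eef_pos: [558.8, 38.5, 277.8]
eef_rot: [1.666, 1.57, 0.06]
wrist_force: [-5.8, -0.7, 4.8]
finger_gap: 11.6
```

```bash
python3 - <<'E'
from cell import cams
import cv2
a=cams.camera("scene")["image"][:,:,::-1];cv2.imwrite("pics/s4f.png",a)
cv2.imwrite("pics/s4.png",cv2.resize(a[130:330,200:420],None,fx=3,fy=3))
E
```

```text
(no output)
```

View pics/s4.png

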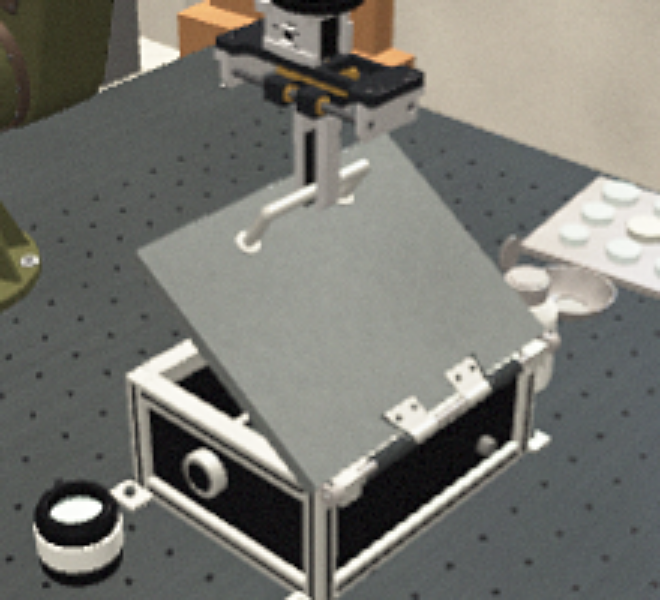

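```bash
cat > ang.py <<'E'
from h import *
def lidp(th,x,y,z=1): return HINGE+(x*np.cos(th)+z*np.sin(th))*ex+y*ey+np.array([0,0,-x*np.sin(th)+z*np.cos(th)])
E
python3 - <<'E'
from ang import *
for t in [0,.5,.55,.6,.65,.7]: print(t,[ (proj("scene",lidp(t,*c))[0]-[200,130])*3 for c in [(-254,-157),(-254,157),(-218,-60,47),(-218,60,47),(-8,-157)]])
E
```

```text
0 [array([115.3572979 , 371.09815115]), array([350.94220452, 242.64531056]), array([220.49578799, 299.98224   ]), array([311.79684641, 250.9706348 ]), array([317.15523602, 493.38503694])]
0.5 [array([129.36694078, 266.60365051]), array([377.28034464, 145.13263411]), array([257.06597466, 222.64894224]), array([352.0084029 , 175.08636554]), array([318.51402347, 490.59890031])]
0.55 [array([133.57246099, 257.97457711]), array([382.6049462 , 136.90526221]), array([263.20698394, 217.07138135]), array([358.43038365, 169.52188383]), array([318.74018622, 490.42263127])]
0.6 [array([138.30920054, 249.78750444]), array([388.42034645, 129.05462788]), array([269.78872417, 211.98149433]), array([365.27107794, 164.4165872 ]), array([318.9809175 , 490.26722466])]
0.65 [array([143.57960389, 242.07194533]), array([394.72343337, 121.60670929]), array([276.80420976, 207.40280017]), array([372.52175955, 159.79275052]), array([319.23562811, 490.13308583])]
0.7 [array([149.3849022 , 234.85776143]), array([401.50974843, 114.58762786]), array([284.24488129, 203.35836724]), array([380.17216031, 155.6721859 ]), array([319.50369297, 490.02056768])]
```

The image gives a corner at crop (138,250), so θ≈0.60, which matches the arc plan. I'll continue.

Emit:
apply_moves --plan '[0,0,0,-0.0039,0.0037,0,0,0,0,0,-0.0038,0.0039,0,0,0,0,0,-0.0037,0.004,0,0,0,0,0,-0.0036,0.0042,0,0,0,0,0,0,0,0,0]'

```text
clock: 8.25
eef_pos: [574.7, 38.0, 292.5]
eef_rot: [1.621, 1.57, 0.015]
wrist_force: [-1.8, 0.2, 2.2]
finger_gap: 11.7
```

Emit:
apply_moves --plan '[0,0,0,-0.0034,0.0043,0,0,0,0,0,-0.0033,0.0044,0,0,0,0,0,-0.0032,0.0045,0,0,0,0,0,0,0,0,0]'

```text
clock: 8.75
eef_pos: [588.0, 37.5, 302.4]
eef_rot: [1.593, 1.57, -0.012]
wrist_force: [-2.1, 0.1, 2.5]
finger_gap: 11.7
```

Emit:
apply_moves --plan '[0,0,0,-0.003,0.0046,0,0,0,0,0,-0.0029,0.0047,0,0,0,0,0,-0.0022,0.0037,0,0,0,0,0,0,0,0,0,0,0,0,0,0,0,0]'

```text
clock: 9.38
eef_pos: [600.6, 37.0, 310.2]
eef_rot: [-0.9, 1.571, -2.505]
wrist_force: [0.5, -0.2, 0.1]
finger_gap: 11.4
```

```bash
python3 - <<'E'
from cell import cams
from ang import *
a=cams.camera("scene")["image"][:,:,::-1]
cv2.imwrite("pics/s5.png",cv2.resize(a[100:330,200:420],None,fx=3,fy=2.6,interpolation=cv2.INTER_CUBIC))
for t in [.75,.8,.82,.84,.86,.88]: print(t,[ (proj("scene",lidp(t,*c))[0]-[200,100])*[3,2.6] for c in [(-254,-157),(-254,157),(-218,-60,47),(-218,60,47)]])
E
```

```text
0.75 [array([155.72497895, 275.75171563]), array([408.77338421, 171.62041327]), array([292.10051438, 251.22124466]), array([388.21039524, 209.799294  ])]
0.8 [array([162.59822988, 270.44684494]), array([416.5068816 , 166.34851865]), array([300.35913271, 248.6998932 ]), array([396.62289325, 207.1549931 ])]
0.82 [array([165.49615221, 268.46706846]), array([419.72985837, 164.36155433]), array([303.77238595, 247.83578947]), array([400.08931454, 206.23334671])]
0.84 [array([168.47859958, 266.5710396 ]), array([423.02591409, 162.4463319 ]), array([307.24696043, 247.05590344]), array([403.6121264 , 205.39104025])]
0.86 [array([171.54523998, 264.76042226]), array([426.39434235, 160.60427096]), array([310.78183835, 246.3613214 ]), array([407.19022159, 204.62909559])]
0.88 [array([174.69569276, 263.036873  ]), array([429.83438985, 158.83678162]), array([314.37595173, 245.75310177]), array([410.82244577, 203.94850818])]
```

View pics/s5.png

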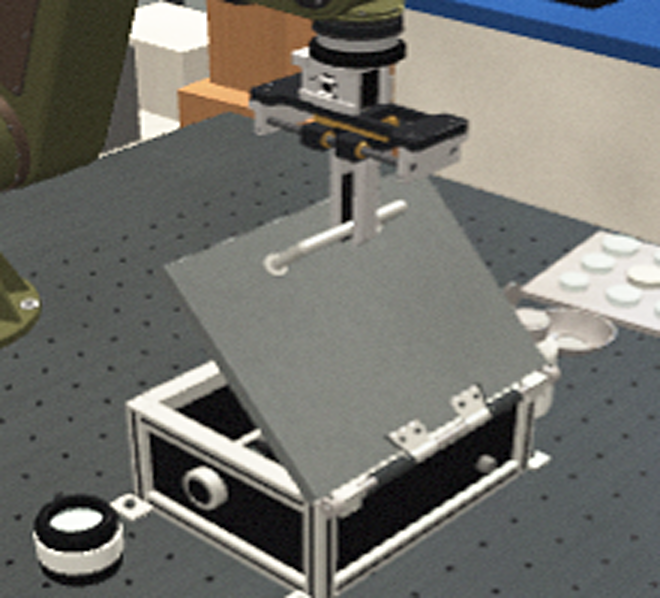

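Corner at (165,268), so θ≈0.825, past balance. I'll nudge up a little, hold, then ease back.

Emit:
apply_moves --plan '[0,0,0,-0.0022,0.0038,0,0,0,0,0,0,0,0,0,0,0,0,0,0,0,0,0,0,0,0,0,0,0]'

```text
clock: 9.93
eef_pos: [604.4, 36.9, 312.5]
eef_rot: [-0.538, 1.571, -2.144]
wrist_force: [1.2, -0.8, -0.1]
finger_gap: 11.7
```

Emit:
apply_moves --plan '[0,0,0,0.0022,-0.0038,0,0,0,0,0,0.0022,-0.0037,0,0,0,0,0,0.0029,-0.0047,0,0,0,0,0,0.003,-0.0045,0,0,0,0,0,0,0,0,0]'

```text
clock: 10.55
eef_pos: [587.4, 37.5, 302.2]
eef_rot: [-1.658, 1.571, 3.019]
wrist_force: [1.0, -0.7, -1.6]
finger_gap: 11.7
```

Next I'll go down from about 0.77 to 0.66, to around x 568, z 286.5.

Emit:
apply_moves --plan '[0,0,0,0.0032,-0.0044,0,0,0,0,0,0.0033,-0.0044,0,0,0,0,0,0.0034,-0.0043,0,0,0,0,0,0.0035,-0.0042,0,0,0,0,0,0,0,0,0]'

```text
clock: 11.18
eef_pos: [570.1, 38.2, 288.6]
eef_rot: [-1.699, 1.57, 2.978]
wrist_force: [0.7, 1.2, -1.4]
finger_gap: 11.7
```

Emit:
apply_moves --plan '[0,0,0,0.0022,-0.0024,0,0,0,0,0,0,0,0,0,0,0,0,0,0,0,0,0,0,0,0,0,0,0]'

```text
clock: 11.68
eef_pos: [568.0, 38.3, 286.8]
eef_rot: [2.763, 1.571, 1.157]
wrist_force: [-1.8, 1.4, 1.1]
finger_gap: 11.6
```

```bash
python3 - <<'E'
from cell import cams,readout
from ang import *
st=readout.read_state();print(st["clock"],st["eef_pos"],st["wrist_force"],st["qd"])
a=cams.camera("scene")["image"][:,:,::-1]
cv2.imwrite("pics/s6.png",cv2.resize(a[100:330,200:420],None,fx=3,fy=2.6,interpolation=cv2.INTER_CUBIC))
cv2.imwrite("pics/t6.png",cams.camera("top")["image"][:,:,::-1])
for t in [.55,.6,.62,.64,.66,.68,.7,.72]: print(t,[ (proj("scene",lidp(t,*c))[0]-[200,100])*[3,2.6] for c in [(-254,-157),(-254,157),(-218,-60,47),(-218,60,47)]])
E
```

```text
11.675 [568.04359193  38.25382489 286.75701265] [-1.82488017  1.43707213  1.11526832] [-9.99561444e-04  7.03746210e-05  5.71135305e-04  9.02662847e-04
  8.92700048e-04  2.93831434e-05]
0.55 [array([133.57246099, 301.57796683]), array([382.6049462 , 196.65122725]), array([263.20698394, 266.1285305 ]), array([358.43038365, 224.91896599])]
0.6 [array([138.30920054, 294.48250385]), array([388.42034645, 189.84734416]), array([269.78872417, 261.71729509]), array([365.27107794, 220.49437557])]
0.62 [array([140.35322469, 291.75729584]), array([390.88327724, 187.22225081]), array([272.54331204, 260.07572074]), array([368.12269176, 218.84030488])]
0.64 [array([142.48275249, 289.09911933]), array([393.42399485, 184.65444682]), array([275.36680045, 258.50632484]), array([371.0392943 , 217.25422018])]
0.66 [array([144.69785541, 286.5096329 ]), array([396.04220565, 182.14538216]), array([278.25863182, 257.01038483]), array([374.02021875, 215.73732914])]
0.68 [array([146.99857114, 283.99050107]), array([398.73757945, 179.69650832]), array([281.21820639, 255.58916563]), array([377.06475729, 214.29082682])]
0.7 [array([149.3849022 , 281.54339324]), array([401.50974843, 177.30927748]), array([284.24488129, 254.24391827]), array([380.17216031, 212.91589445])]
0.72 [array([151.85681446, 279.16998267]), array([404.3583061 , 174.98514155]), array([287.33796966, 252.97587848]), array([383.34163568, 211.61369815])]
```

View pics/s6.png

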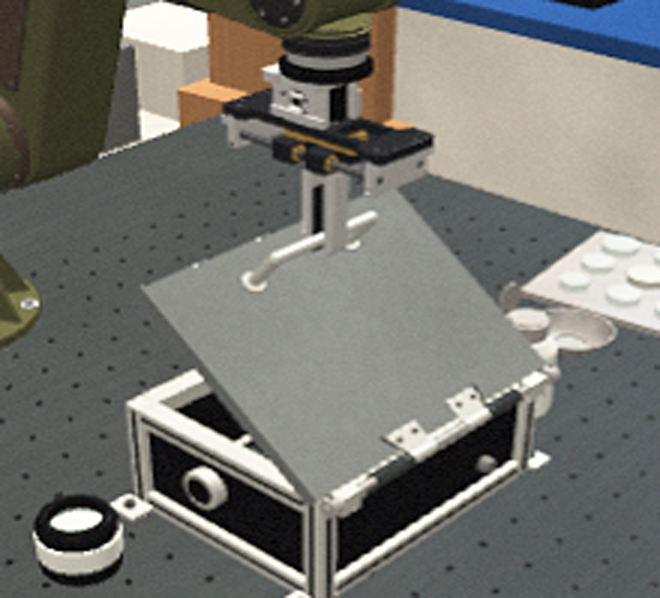

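View pics/t6.png

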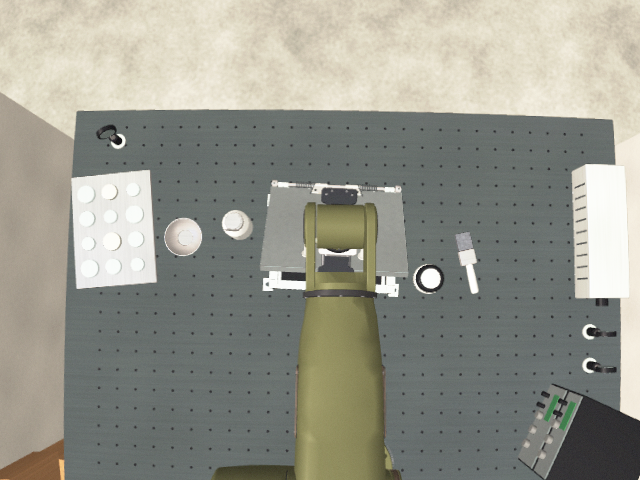

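The scene view puts the lid corner at (143,287), so θ≈0.65, with the bar between the fingers. In the top view the bottle, dish, lens cell and brush are where they were at the start. The arm is still, so I'm handing in.

```bash
python3 -c "
from cell import ticket
print(ticket.sign_off())"
```

```text
the job is handed in; nothing more can be done
None
```

I raised the lid to about 0.85 rad (roughly 6° past balance), held it there for about 0.4 s, then eased it back. I handed in at about 11.7 s while still holding it at about 0.65 rad, 5–6° below balance.

- **Grip and forces:** I gripped at 6 N. The bar stayed between the fingers, with the gap steady at 11.4–11.9 mm against the 12 mm tube. The wrist force reached about 11 N on the way up, when my path strayed by up to about 1 mm from the lid's arc and I had to correct it. It was about 2.6 N at the end. Finger force on the tube was not measured directly.
- **Lid angle:** I worked this out from the pictures. At the end the lid corner gave about 0.65 rad, and the tool position gave about 0.66. Near the top, two points on the lid gave 0.82 and 0.84 before a last small nudge up. I took no picture after that nudge, so the 0.85 peak comes from the tool position.
- **Loose things:** the bottle, dish, lens cell and brush look unmoved in the last top view. I compared them by eye, not by measuring again.
- **One thing that disagreed:** my first triangulation put the bar about 2.5 mm higher than the stated 181 mm. I used 181 mm, and the grasp worked.

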